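# Work the lever of the filled lever arch file

## Robot

A 6-joint arm with a two-finger parallel gripper is mounted at the origin on the work surface. World frame = base frame: x ahead of the robot, y to its left, z up, the work surface at z = 0. Lengths are in m, angles in rad, forces in N, time in s.
With the tool pointing down it reaches from about 0.25 to 0.8 m from the base axis. Payload 8.5 kg.
Tool frame: the origin (TCP) lies between the finger pads; the fingertips stand 14 mm ahead of it and the grasp point (between the pads) lies 5 mm behind it; z points along the fingers, y is the line along which they close (so a half turn about z gives the same grasp; the last joint's range is limited). The gripper opens to 85 mm and grips with 20 to 120 N. Pads are 22 mm wide; open, the fingers measure 114 mm over their backs; the gripper's body (76 mm by 85 mm) begins 54 mm behind the grasp point. The pads swing forward as they close: fully open they stand 13 mm farther back than shut.
Start: joints at [-1.163, 0.238, -0.013, 1.319, 0, 1.571], TCP at [0.208, -0.482, 0.245] pointing down, gripper open.
Joint ranges: [-2.66, 2.66], [-1.03, 1.9], [-1.14, 1.46], [-1.82, 2.27], [-1.45, 1.34], [-3.14, 3.14]. Speed limits (rad/s): [2.22, 2.22, 2.79, 3.14, 3.14, 3.14].

## Interface

Orientations are given as a 3x3 rotation matrix whose columns are the frame's x, y, z axes.
In Python, from plant import robot gives the robot as it stands.
- The arm moves only by the tool carry_out, never from a script. Its argument "plan" is a list that holds one entry, the list of rows, each a list of 6 numbers: the shift along the tool's x, y, z as a fraction of full scale, then the turn, a rotation vector about the tool's x, y, z as a fraction of full scale. A call has exactly 10 rows; each row is the pose to reach, as a shift and turn from the pose commanded when the call began, along the tool's axes at that moment; what a row does not reach only later rows make up. Full scale, the value 1, is 100 cm for a shift and 1.5 rad for a turn. A row lasts 1/12 s, in which the tool goes at most 41.7 mm and 7.16 degrees, less where a joint would pass 70% of its speed; a pose out of reach is approached as far as the arm can. A call with a number of a shift or a turn outside -1 to 1 is refused whole. A call with a gripper value outside its range is refused whole. "hand" is the opening, from 0 (shut) to 1 (fully open), set as the call begins (left out, the last holds). The fingers move at their own pace and stop on an object; "grip_force" is the grip in N (left out, the last holds). Time passes only in rows, so rows that repeat a pose let the fingers close, or fill a call up. It gives the time, the measured TCP pose, the force, the opening and the grip force at its end, in the units of the state.
- robot.observe(): the state, without advancing time (a new reading comes with each control period).
- robot.snapshot(name): name is "scene" or "top" or "wrist"; returns (picture, depth): 420x560x3 uint8, red, green, blue; 420x560 float32, m along the optical axis (not along the pixel's ray), 0 where there is no reading.
- robot.camera_params(name): a dict with "fx", "fy", "cx", "cy" (pixels), "R" (3x3) and "t" (3): a world point X has camera coordinates R X + t. Camera axes: x right, y down, z forward; pixel columns grow to the right and rows downward; lengths in m; the calibration is good to about 2 mm. The wrist camera is an equidistant fisheye: a pixel r from the principal point sees the ray r / f radians off the axis. A picture is of the moment at which its call begins: read the wrist's pose just before it. camera_params takes no time and is no camera call; for the wrist camera it gives the pose at the moment of the call.
- robot.close_job(): hands the job in; it is judged then, once.
The state is a dict: "clock": time; "q": joint angles; "qvel": joint speeds; "tau": joint torques, N m; "eef_pos": TCP position; "eef_rot": TCP orientation; "force": force on the tool from outside, world axes, zero at the start; "ft_torque": the same for the moment, N m; "width": finger opening in m; "finger_force": force on a finger pad.
Only numpy, scipy, OpenCV 4.12 (cv2) and the standard library are available. Lean on these libraries where they do the work, as an engineer would, in place of code of your own. Each camera call takes 0.05 s, during which the arm holds its last target. There are 200 camera calls.

## Task

Two lever arch files lie open on the desk, and the rings of both stand ajar. In the file that has paper filed in it, lift the lever right up so that the rings spring fully open, then press it fully down again so that they close. Do not move the lever of the empty file.

Things in the scene. Friction and masses are not known exactly. Their poses are not given: they have to be found in the camera images.
- full_pivot (a point): Lever pivot (mid pin, 30 mm above desk) of the dark A5 file with a 15 mm paper stack on its rings; it lies open, fixed. Axes: z up, y along pin and spine, x level from paper to spine; the lever reaches to +x. Brackets 12 mm either side in y, up to 34 mm above desk. Two wire ring arches stand on the -y side, the nearer 48 mm from the lever's mid-plane, up to 80 mm above desk when open.
- full_tip (a point): Finger end of that lever: centre of a steel roll, 12 mm thick, 24 mm long along y, 85 mm from the pivot. The strip between is 16 mm wide, 3 mm thick, bowed up 10 mm. Pinched from above by its two end faces the roll turns between the pads as the lever swings, so the hand can stay upright. Beside it 40 mm are clear either side; the board below is 3 mm thick.
- full_lever (a joint): Angle of that lever in rad: 0 = fully down, level (roll 30 mm above the desk, rings closed), 1.35 = right up at its stop (77 degrees above level, rings fully open). Starts partly up, 0.30 to 0.55. It stays where it is left; friction takes about 2 N at the finger end, square to the lever. The ring arches turn with it.
- empty_tip (a point): Finger end of the lever of the other lever arch file, alike in make and size but empty of paper. Leave that lever as it is.

How it is judged:
On the way, in this order (a step that is already met when the one before it is completed fails the run):
1. the lever of the file with paper is lifted right up (within 0.2 rad of its stop), the rings open (value of joint full_lever above 1.15 rad), for 0.1 s.
2. the same lever is pressed down again (within 0.12 rad of level), the rings closed (value of joint full_lever below 0.12 rad), for 0.2 s.
At the end, for the whole second after the job is handed in: The lever of the file with paper is down, within 0.12 rad (10 mm at its finger end) of level, after having been right up; the finger end of the empty file's lever is within 12 mm of where it was (value of joint full_lever below 0.12 rad and distance of empty_tip from where it was at the start of the episode below 0.012 m); the robot touches nothing.
It fails at once if the lever of the empty file is moved by more than 12 mm at its finger end (distance of empty_tip from where it was at the start of the episode above 0.012 m).
It also fails if it takes over 38 s, if anything falls off the work surface, if the arm or the gripper's body presses on something with over 40 N, if the wrist force passes 120 N, or if a joint passes its speed limit or range.

## Working session

There is one attempt and no reset: what is moved stays moved. The work goes in short steps, Python scripts to look and compute and a tool call to move; the robot and the scene stay as the last step left them, time stands still between calls to the robot, and variables do not carry over. Pictures are saved under pics/ and viewed, at most 10 in all, crops included, and the job is handed in when it is done.

Besides the shell and the picture viewer there is one more tool, called after ">>>" by a JSON object that holds its "api" and its "payload", one argument or row to a line. carry_out: Moves the arm, as the interface text tells. Its arguments: {"type":"object","properties":{"plan":{"type":"array","items":{"type":"array","items":{"type":"array","items":{"type":"number"}}}},"hand":{"type":"number"},"grip_force":{"type":"number"}},"required":["plan"]}

```bash
mkdir -p pics; cat > h.py <<'E'
import numpy as np, cv2
from plant import robot
def snap(n,f):
    P=robot.camera_params(n); im,d=robot.snapshot(n)
    cv2.imwrite('pics/'+f+'.png',im[:,:,::-1]); np.savez('pics/'+f+'.npz',im=im,d=d,**{k:np.array(v) for k,v in P.items()})
def cloud(f):
    z=np.load('pics/'+f+'.npz'); d=z['d']; v,u=np.mgrid[:420,:560]
    c=np.stack([(u-z['cx'])/z['fx']*d,(v-z['cy'])/z['fy']*d,d],-1)
    W=(c-z['t'])@z['R']; W[d==0]=np.nan
    return z['im'],W
E
python3 - <<'E'
from h import *
s=robot.observe(); print({k:np.round(v,3).tolist() for k,v in s.items()})
snap('top','top0'); snap('scene','sc0')
a=cv2.imread('pics/top0.png');
E
```

```text
{'clock': 0.0, 'q': [-1.163, 0.239, -0.014, 1.319, 0.0, 1.571], 'qvel': [0.0, -0.0, -0.001, 0.001, -0.001, -0.001], 'tau': [-0.001, -53.878, 34.644, 0.018, -0.0, -0.0], 'eef_pos': [0.208, -0.482, 0.245], 'eef_rot': [[0.918, 0.397, -0.001], [0.397, -0.918, 0.001], [0.0, -0.001, -1.0]], 'force': [-0.358, -0.457, 0.193], 'ft_torque': [-0.015, 0.017, -0.005], 'finger_force': 0.0, 'width': 0.086}
```

View pics/top0.png

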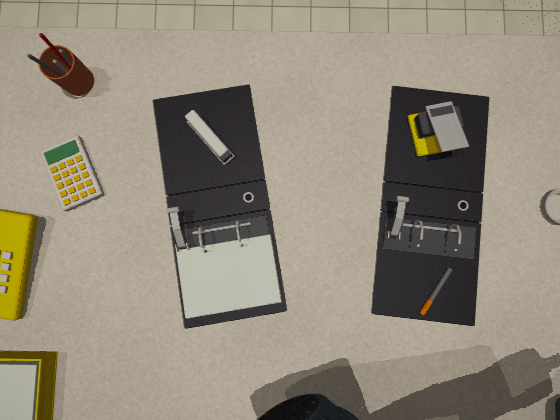

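View pics/sc0.png

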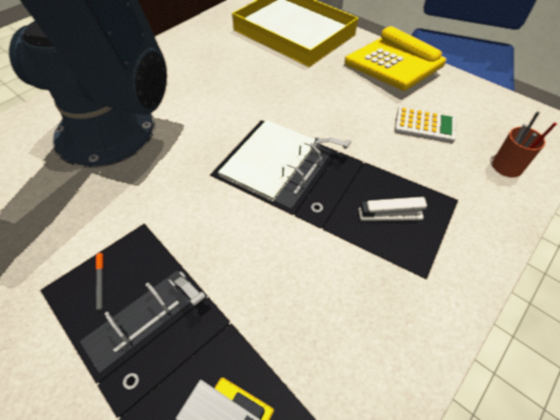

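The top view shows the paper-filled file on the left. Its lever runs from about (181,247) up to its roll at about (173,210), with the rings to its right. The empty file is on the right. Next I'll measure an enlarged crop.

```bash
python3 - <<'E'
from h import *
im,W=cloud('top0')
c=im[195:265,150:260,::-1]; cv2.imwrite('pics/c1.png',cv2.resize(c,None,fx=7,fy=7,interpolation=cv2.INTER_NEAREST))
np.set_printoptions(precision=3,suppress=True,linewidth=200)
for v in range(204,256,3):
    print(v,[ (u,W[v,u].round(3).tolist()) for u in range(166,192,3) if W[v,u,2]>0.02])
E
```

```text
204 []
207 [(172, [0.539, 0.319, 0.066]), (175, [0.539, 0.313, 0.066]), (178, [0.54, 0.308, 0.061])]
210 [(169, [0.533, 0.325, 0.067]), (172, [0.533, 0.318, 0.068]), (175, [0.533, 0.312, 0.067]), (178, [0.533, 0.307, 0.064])]
213 [(172, [0.527, 0.32, 0.062]), (175, [0.527, 0.313, 0.062])]
216 [(172, [0.521, 0.32, 0.06]), (175, [0.521, 0.314, 0.057])]
219 [(172, [0.515, 0.32, 0.058]), (175, [0.515, 0.313, 0.061]), (178, [0.515, 0.307, 0.059])]
222 [(172, [0.508, 0.32, 0.057]), (175, [0.508, 0.313, 0.06]), (178, [0.508, 0.307, 0.059])]
225 [(172, [0.502, 0.32, 0.055]), (175, [0.502, 0.314, 0.057]), (178, [0.502, 0.306, 0.06])]
228 [(172, [0.496, 0.319, 0.059]), (175, [0.496, 0.313, 0.057]), (178, [0.496, 0.307, 0.056])]
231 [(175, [0.49, 0.313, 0.056]), (178, [0.49, 0.308, 0.053])]
234 [(175, [0.483, 0.315, 0.049]), (178, [0.483, 0.308, 0.051]), (181, [0.484, 0.302, 0.049])]
237 [(175, [0.477, 0.315, 0.046]), (178, [0.477, 0.309, 0.045]), (181, [0.477, 0.302, 0.046])]
240 [(178, [0.471, 0.31, 0.042]), (181, [0.471, 0.303, 0.042])]
243 [(178, [0.465, 0.311, 0.036]), (181, [0.465, 0.304, 0.037]), (184, [0.465, 0.299, 0.034]), (187, [0.465, 0.292, 0.033])]
246 [(175, [0.458, 0.318, 0.032]), (178, [0.458, 0.311, 0.035]), (181, [0.458, 0.306, 0.03]), (184, [0.458, 0.298, 0.034]), (187, [0.458, 0.292, 0.033])]
249 [(175, [0.452, 0.319, 0.03]), (178, [0.452, 0.314, 0.021]), (187, [0.452, 0.292, 0.034])]
252 [(187, [0.445, 0.294, 0.02])]
255 []
```

View pics/c1.png

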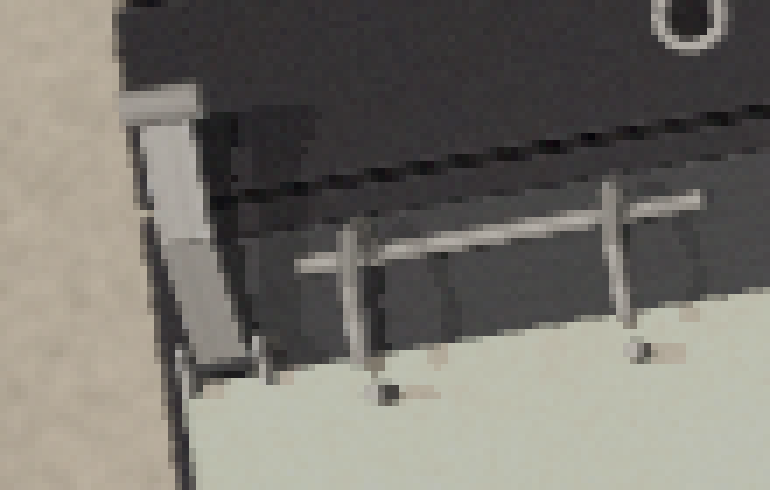

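The roll centre is near (0.534, 0.316, 0.061) and the pivot near (0.456, 0.304, 0.030). They are 0.085 m apart as specified, with the lever at about 0.37 rad and the file yawed about 0.135 rad. I'll start across, turning the wrist so that joint 6 stays in range.

>>> {"api": "carry_out", "payload": {
  "plan": [
    [[0.028,-0.028,0,0,0,-0.08],[0.056,-0.056,0,0,0,-0.16],[0.084,-0.084,0,0,0,-0.24],[0.112,-0.112,0,0,0,-0.32],[0.14,-0.14,0,0,0,-0.4],[0.168,-0.168,0,0,0,-0.48],[0.196,-0.196,0,0,0,-0.56],[0.224,-0.224,0,0,0,-0.64],[0.252,-0.252,0,0,0,-0.72],[0.28,-0.28,0,0,0,-0.8]]
  ],
  "hand": 1
}}

```text
clock: 0.93
eef_pos: [0.3542, -0.1119, 0.2453]
eef_rot: [[-0.043, 0.999, 0.0], [0.999, 0.043, 0.0], [0.0, 0.0, -1.0]]
force: [1.8, 0.3, 0.1]
width: 0.0851
finger_force: 0.0
```

```bash
cat >> h.py <<'E'
def plan(target,yaw=0.135+np.pi):
    from scipy.spatial.transform import Rotation as Ro
    s=robot.observe(); R=np.array(s['eef_rot']); p=np.array(s['eef_pos'])
    c,n=np.cos(yaw),np.sin(yaw); T=np.array([[c,n,0],[n,-c,0],[0,0,-1]])
    print('clock',s['clock'],'q',np.round(s['q'],3),'p',p.round(4),'F',np.round(s['force'],1),'w',s['width'],'ff',s['finger_force'])
    print('shift',(R.T@(np.array(target)-p)).round(4),'turn/1.5',(Ro.from_matrix(R.T@T).as_rotvec()/1.5).round(4))
E
python3 - <<'E'
from h import *
plan([.533,.316,.2])
E
```

```text
clock 0.9333 q [-0.306 -0.026 -0.319  1.278  0.     1.222] p [ 0.3542 -0.1119  0.2453] F [1.8 0.3 0.1] w 0.08512710748812209 ff 0.0
shift [0.4199 0.1968 0.0454] turn/1.5 [ 1.0000e-04  1.0000e-04 -1.1088e+00]
```

>>> {"api": "carry_out", "payload": {
  "plan": [
    [[0.034,0.016,0,0,0,-0.08],[0.068,0.032,0,0,0,-0.16],[0.102,0.048,0,0,0,-0.24],[0.136,0.064,0,0,0,-0.32],[0.17,0.08,0,0,0,-0.4],[0.204,0.096,0,0,0,-0.48],[0.238,0.112,0,0,0,-0.56],[0.272,0.128,0,0,0,-0.64],[0.306,0.144,0,0,0,-0.72],[0.34,0.16,0,0,0,-0.8]]
  ]
}}

```text
clock: 1.77
eef_pos: [0.5017, 0.2338, 0.245]
eef_rot: [[-0.947, 0.322, -0.0], [0.322, 0.947, -0.0], [0.0, -0.0, -1.0]]
force: [1.0, -1.1, 0.6]
width: 0.0854
finger_force: 0.0
```

```bash
python3 - <<'E'
from h import *
plan([.533,.316,.18])
E
```

```text
clock 1.7667 q [0.436 0.288 0.054 1.338 0.    0.764] p [0.5017 0.2338 0.245 ] F [ 1.  -1.1  0.6] w 0.0854070877412987 ff 0.0
shift [-0.0033  0.0879  0.0649] turn/1.5 [-1.000e-04 -3.000e-04 -3.083e-01]
```

>>> {"api": "carry_out", "payload": {
  "plan": [
    [[0,0.018,0.013,0,0,-0.062],[-0.001,0.036,0.026,0,0,-0.124],[-0.002,0.054,0.039,0,0,-0.186],[-0.003,0.072,0.052,0,0,-0.248],[-0.003,0.088,0.065,0,0,-0.308],[-0.003,0.088,0.065,0,0,-0.308],[-0.003,0.088,0.065,0,0,-0.308],[-0.003,0.088,0.065,0,0,-0.308],[-0.003,0.088,0.065,0,0,-0.308],[-0.003,0.088,0.065,0,0,-0.308]]
  ],
  "hand": 0.6
}}

```text
clock: 2.6
eef_pos: [0.5333, 0.3135, 0.1813]
eef_rot: [[-0.992, -0.126, 0.001], [-0.126, 0.992, 0.001], [-0.001, 0.0, -1.0]]
force: [0.2, -0.0, 0.6]
width: 0.0518
finger_force: 0.0
```

```bash
python3 - <<'E'
from h import *
plan([.533,.316,.056])
snap('wrist','w0'); snap('scene','sc1')
im=cv2.imread('pics/w0.png'); cv2.imwrite('pics/w0b.png',cv2.resize(im,None,fx=1.4,fy=1.4))
z=np.load('pics/w0.npz'); print({k:z[k].round(3).tolist() for k in ['fx','cx','cy','R','t']})
def proj(X):
    c=z['R']@X+z['t']; r=np.hypot(c[0],c[1]); th=np.arctan2(r,c[2]); return [z['cx']+z['fx']*th*c[0]/r, z['cy']+z['fy']*th*c[1]/r]
for X in [[.534,.316,.061],[.5324,.3279,.061],[.5356,.3041,.061],[.456,.304,.03]]: print(np.round(proj(np.array(X)),1), 'x1.4', np.round(np.array(proj(np.array(X)))*1.4))
E
```

```text
clock 2.6 q [0.531 0.423 0.095 1.241 0.    0.405] p [0.5333 0.3135 0.1813] F [ 0.2 -0.   0.6] w 0.05176973546504391 ff 0.0
shift [1.000e-04 2.500e-03 1.253e-01] turn/1.5 [ 0.0003  0.0007 -0.0056]
{'fx': 325.192, 'cx': 287.2, 'cy': 212.564, 'R': [[-0.127, 0.992, 0.0], [0.952, 0.122, 0.281], [0.279, 0.036, -0.96]], 't': [-0.244, -0.564, 0.158]}
[289.8 212.7] x1.4 [406. 298.]
[304.8 212.6] x1.4 [427. 298.]
[274.8 212.8] x1.4 [385. 298.]
[287.3 113.3] x1.4 [402. 159.]
```

View pics/w0b.png

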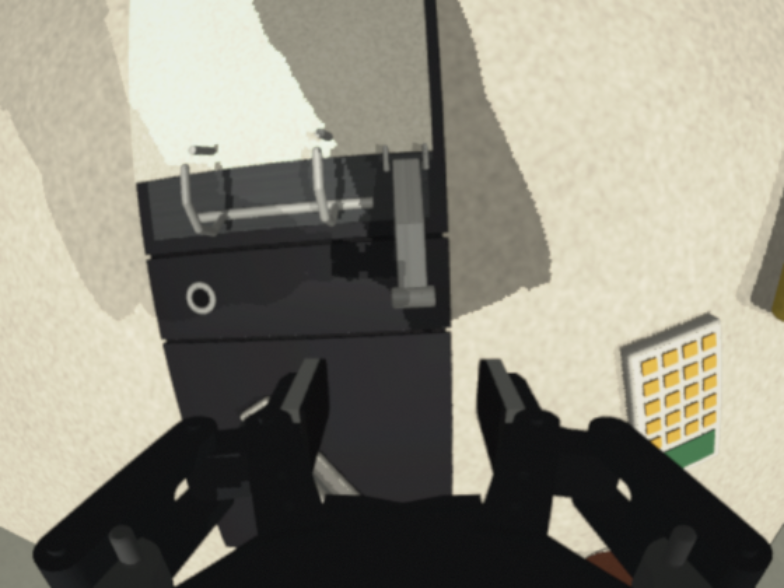

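In the wrist view, the roll is centred at (413,297) and the pads' midline is at about 402. So the roll is about 6 mm to +y of the hand, and the fore-aft alignment is good. I'll descend with that correction.

>>> {"api": "carry_out", "payload": {
  "plan": [
    [[0,0.001,0.02,0,0,-0.005],[0,0.002,0.04,0,0,-0.005],[0,0.003,0.06,0,0,-0.005],[0,0.004,0.075,0,0,-0.005],[0,0.004,0.085,0,0,-0.005],[0,0.004,0.085,0,0,-0.005],[0,0.004,0.085,0,0,-0.005],[0,0.004,0.085,0,0,-0.005],[0,0.004,0.085,0,0,-0.005],[0,0.004,0.085,0,0,-0.005]]
  ]
}}

```text
clock: 3.53
eef_pos: [0.5332, 0.3182, 0.0964]
eef_rot: [[-0.991, -0.135, 0.001], [-0.135, 0.991, 0.001], [-0.002, 0.001, -1.0]]
force: [-0.2, -0.1, -0.0]
width: 0.0512
finger_force: 0.0
```

```bash
python3 - <<'E'
from h import *
plan([.533,.319,.056])
snap('wrist','w1')
im=cv2.imread('pics/w1.png'); cv2.imwrite('pics/w1b.png',cv2.resize(im[120:390,150:430],None,fx=2,fy=2))
E
```

```text
clock 3.5333 q [ 0.538  0.479 -0.041  1.049  0.     0.402] p [0.5332 0.3182 0.0964] F [-0.2 -0.1 -0. ] w 0.05124676243408625 ff 0.0
shift [0.0001 0.0007 0.0404] turn/1.5 [0.0005 0.001  0.0004]
```

View pics/w1b.png

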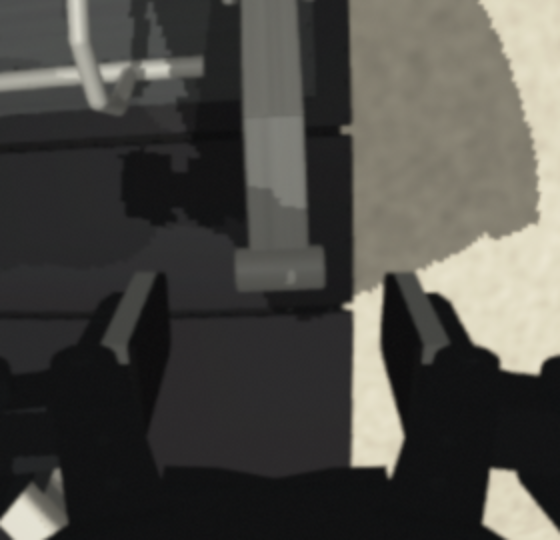

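The crop shows the roll centred at column 280 and the pads at 275, so it's about 1 mm off. I'll descend the remaining 40 mm and close gently.

>>> {"api": "carry_out", "payload": {
  "plan": [
    [[0,0.001,0.01,0,0,0],[0,0.001,0.02,0,0,0],[0,0.001,0.03,0,0,0],[0,0.001,0.037,0,0,0],[0,0.001,0.04,0,0,0],[0,0.001,0.04,0,0,0],[0,0.001,0.04,0,0,0],[0,0.001,0.04,0,0,0],[0,0.001,0.04,0,0,0],[0,0.001,0.04,0,0,0]]
  ]
}}

```text
clock: 4.42
eef_pos: [0.5328, 0.3192, 0.0558]
eef_rot: [[-0.991, -0.135, 0.001], [-0.135, 0.991, 0.001], [-0.001, 0.0, -1.0]]
force: [0.4, -0.3, 0.6]
width: 0.0513
finger_force: 0.0
```

>>> {"api": "carry_out", "payload": {
  "plan": [
    [[0,0,0,0,0,0],[0,0,0,0,0,0],[0,0,0,0,0,0],[0,0,0,0,0,0],[0,0,0,0,0,0],[0,0,0,0,0,0],[0,0,0,0,0,0],[0,0,0,0,0,0],[0,0,0,0,0,0],[0,0,0,0,0,0]]
  ],
  "hand": 0,
  "grip_force": 30
}}

```text
clock: 5.25
eef_pos: [0.5327, 0.3193, 0.0555]
eef_rot: [[-0.991, -0.135, 0.0], [-0.135, 0.991, 0.001], [-0.0, 0.001, -1.0]]
force: [-0.9, 4.1, 1.2]
width: 0.023
finger_force: 29.5
```

```bash
python3 - <<'E'
from h import *
plan([.534,.3195,.056])
snap('wrist','w2')
im=cv2.imread('pics/w2.png'); cv2.imwrite('pics/w2b.png',cv2.resize(im[120:390,150:430],None,fx=2,fy=2))
# path of the roll: L from pivot, th from th0
L=.085
for th0 in (.374,):
    for th in [th0,.5,.65,.8,.95,1.1,1.2,1.27,1.33]:
        print(th,'tool x',round(-L*(np.cos(th)-np.cos(th0)),4),'tool z',round(-L*(np.sin(th)-np.sin(th0)),4))
E
```

```text
clock 5.25 q [ 0.54   0.514 -0.095  0.961  0.     0.404] p [0.5327 0.3193 0.0555] F [-0.9  4.1  1.2] w 0.02302657925656786 ff 29.546428620815277
shift [-0.0013 -0.     -0.0005] turn/1.5 [0.0005 0.0003 0.0006]
0.374 tool x -0.0 tool z -0.0
0.5 tool x 0.0045 tool z -0.0097
0.65 tool x 0.0115 tool z -0.0204
0.8 tool x 0.0199 tool z -0.0299
0.95 tool x 0.0297 tool z -0.0381
1.1 tool x 0.0406 tool z -0.0447
1.2 tool x 0.0483 tool z -0.0482
1.27 tool x 0.0539 tool z -0.0501
1.33 tool x 0.0589 tool z -0.0515
```

View pics/w2b.png

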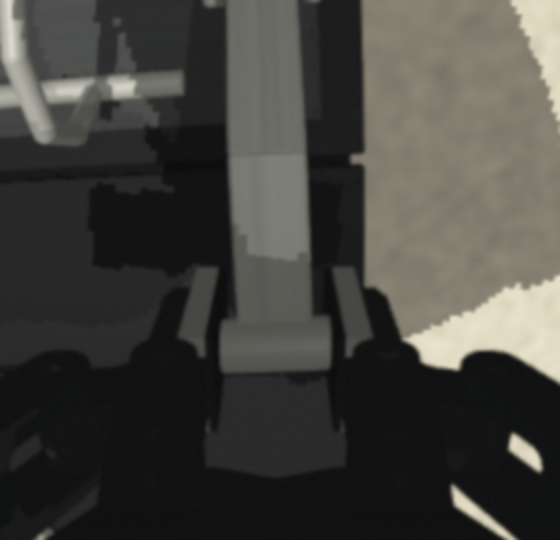

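The wrist view shows the roll pinched squarely between the pads, at width 23 mm and 29.5 N. Next I'll swing it up along its arc to about 1.27 rad.

>>> {"api": "carry_out", "payload": {
  "plan": [
    [[0.003,0,-0.0067,0,0,0],[0.0067,0,-0.0134,0,0,0],[0.0109,0,-0.0197,0,0,0],[0.0158,0,-0.0256,0,0,0],[0.0211,0,-0.0311,0,0,0],[0.027,0,-0.0361,0,0,0],[0.0332,0,-0.0405,0,0,0],[0.0398,0,-0.0443,0,0,0],[0.0467,0,-0.0475,0,0,0],[0.0539,0,-0.0501,0,0,0]]
  ],
  "grip_force": 40
}}

```text
clock: 6.13
eef_pos: [0.479, 0.3102, 0.1059]
eef_rot: [[-0.991, -0.134, 0.001], [-0.134, 0.991, -0.002], [-0.001, -0.003, -1.0]]
force: [6.3, -6.4, -2.9]
width: 0.0231
finger_force: 39.2
```

>>> {"api": "carry_out", "payload": {
  "plan": [
    [[0,0,0,0,0,0],[0,0,0,0,0,0],[0,0,0,0,0,0],[0,0,0,0,0,0],[0,0,0,0,0,0],[0,0,0,0,0,0],[0,0,0,0,0,0],[0,0,0,0,0,0],[0,0,0,0,0,0],[0,0,0,0,0,0]]
  ]
}}

```text
clock: 6.97
eef_pos: [0.4786, 0.3101, 0.106]
eef_rot: [[-0.991, -0.134, 0.0], [-0.134, 0.991, -0.002], [0.0, -0.002, -1.0]]
force: [2.9, -6.2, 1.6]
width: 0.0227
finger_force: 40.0
```

```bash
python3 - <<'E'
from h import *
plan([.534,.3195,.056])
snap('wrist','w3'); snap('scene','sc3')
a=cv2.imread('pics/w3.png')[60:360,140:440]; b=cv2.resize(cv2.imread('pics/sc3.png')[90:240,250:400],(300,300))
cv2.imwrite('pics/w3b.png',np.hstack([a,b]))
E
```

```text
clock 6.9667 q [ 0.576  0.395 -0.156  1.021 -0.002  0.441] p [0.4786 0.3101 0.106 ] F [ 2.9 -6.2  1.6] w 0.022724193509269203 ff 39.979705810546875
shift [-0.0561  0.002   0.05  ] turn/1.5 [-0.0017 -0.     -0.0001]
```

View pics/w3b.png

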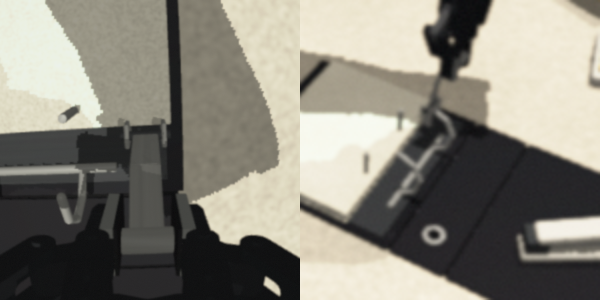

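The lever is held near vertical, and the roll height of 0.111 gives about 1.26 rad. I'll nudge it a little nearer the stop for margin before pressing it down.

>>> {"api": "carry_out", "payload": {
  "plan": [
    [[0.002,0,-0.0006,0,0,0],[0.004,0,-0.0012,0,0,0],[0.004,0,-0.0012,0,0,0],[0.004,0,-0.0012,0,0,0],[0.004,0,-0.0012,0,0,0],[0.004,0,-0.0012,0,0,0],[0.004,0,-0.0012,0,0,0],[0.004,0,-0.0012,0,0,0],[0.004,0,-0.0012,0,0,0],[0.004,0,-0.0012,0,0,0]]
  ]
}}

```text
clock: 7.9
eef_pos: [0.475, 0.3095, 0.1071]
eef_rot: [[-0.991, -0.134, 0.001], [-0.134, 0.991, -0.003], [-0.0, -0.003, -1.0]]
force: [3.9, -6.9, 1.7]
width: 0.0229
finger_force: 39.7
```

```bash
python3 - <<'E'
from h import *
plan([.534,.3195,.056])
snap('wrist','w4'); z=np.load('pics/w4.npz')
# roll top in wrist depth: rows ~ 60+240, cols 140+148
d=z['d']; v,u=np.mgrid[290:320:5,275:303:6]
x,y=(u-z['cx'])/z['fx'],(v-z['cy'])/z['fy']; r=np.hypot(x,y); k=np.tan(r)/np.maximum(r,1e-9)
D=d[v,u]; C=np.stack([x*k*D,y*k*D,D],-1); print(((C-z['t'])@z['R']).round(3)[:,::2].tolist())
E
```

```text
clock 7.9 q [ 0.579  0.388 -0.163  1.02  -0.003  0.444] p [0.475  0.3095 0.1071] F [ 3.9 -6.9  1.7] w 0.022853756386784364 ff 39.663580656051636
shift [-0.0598  0.0021  0.0512] turn/1.5 [-0.0019  0.0003 -0.0002]
[[[0.475, 0.304, 0.112], [0.474, 0.31, 0.112], [0.473, 0.315, 0.113]], [[0.477, 0.305, 0.113], [0.475, 0.31, 0.115], [0.475, 0.315, 0.115]], [[0.478, 0.305, 0.116], [0.477, 0.31, 0.117], [0.476, 0.315, 0.117]], [[0.479, 0.305, 0.118], [0.479, 0.31, 0.117], [0.478, 0.315, 0.118]], [[0.482, 0.306, 0.117], [0.481, 0.311, 0.118], [0.48, 0.316, 0.118]], [[0.562, 0.311, 0.004], [0.56, 0.321, 0.004], [0.56, 0.331, 0.003]]]
```

The roll top reads 0.118 m, so the centre is at 0.112 m and the lever at about 1.3 rad. That is fully up, so I'll press it down along the arc.

>>> {"api": "carry_out", "payload": {
  "plan": [
    [[-0.0105,0,0.0034,0,0,0],[-0.0205,0,0.0081,0,0,0],[-0.0297,0,0.0142,0,0,0],[-0.0381,0,0.0213,0,0,0],[-0.0455,0,0.0295,0,0,0],[-0.0518,0,0.0386,0,0,0],[-0.0569,0,0.0484,0,0,0],[-0.0606,0,0.0588,0,0,0],[-0.0629,0,0.0696,0,0,0],[-0.0639,0,0.0806,0,0,0]]
  ]
}}

```text
clock: 8.78
eef_pos: [0.5394, 0.3205, 0.0252]
eef_rot: [[-0.991, -0.135, 0.001], [-0.135, 0.991, 0.001], [-0.002, 0.001, -1.0]]
force: [-2.2, 3.0, 4.5]
width: 0.0228
finger_force: 41.8
```

>>> {"api": "carry_out", "payload": {
  "plan": [
    [[0,0,0.001,0,0,0],[0,0,0.001,0,0,0],[0,0,0.001,0,0,0],[0,0,0.001,0,0,0],[0,0,0.001,0,0,0],[0,0,0.001,0,0,0],[0,0,0.001,0,0,0],[0,0,0.001,0,0,0],[0,0,0.001,0,0,0],[0,0,0.001,0,0,0]]
  ]
}}

```text
clock: 9.62
eef_pos: [0.5393, 0.3205, 0.0249]
eef_rot: [[-0.991, -0.135, 0.002], [-0.135, 0.991, 0.001], [-0.002, 0.001, -1.0]]
force: [3.2, 4.5, -0.5]
width: 0.023
finger_force: 42.0
```

```bash
python3 - <<'E'
from h import *
plan([.534,.3195,.025])
snap('wrist','w5'); im=cv2.imread('pics/w5.png'); cv2.imwrite('pics/w5b.png',cv2.resize(im[120:390,150:430],None,fx=1.5,fy=1.5))
E
```

```text
clock 9.6167 q [ 0.536  0.552 -0.117  0.9    0.     0.4  ] p [0.5393 0.3205 0.0249] F [ 3.2  4.5 -0.5] w 0.02300293768362405 ff 41.96453154087067
shift [ 0.0054 -0.0002 -0.0002] turn/1.5 [0.0006 0.0012 0.0006]
```

View pics/w5b.png

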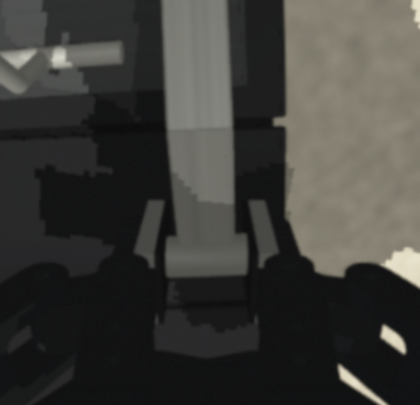

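The roll is still held, at height about 0.030. I'll press 3 mm further to confirm the bottom stop by force.

>>> {"api": "carry_out", "payload": {
  "plan": [
    [[0,0,0.001,0,0,0],[0,0,0.002,0,0,0],[0,0,0.003,0,0,0],[0,0,0.003,0,0,0],[0,0,0.003,0,0,0],[0,0,0.003,0,0,0],[0,0,0.003,0,0,0],[0,0,0.003,0,0,0],[0,0,0.003,0,0,0],[0,0,0.003,0,0,0]]
  ]
}}

```text
clock: 10.5
eef_pos: [0.5394, 0.3206, 0.024]
eef_rot: [[-0.991, -0.136, 0.003], [-0.136, 0.991, 0.002], [-0.003, 0.002, -1.0]]
force: [-3.3, 2.0, 19.1]
width: 0.0228
finger_force: 43.6
```

The force rose to 19 N, so the lever is at its bottom stop. I'll release, back away upward and check.

>>> {"api": "carry_out", "payload": {
  "plan": [
    [[0,0,0,0,0,0],[0,0,0,0,0,0],[0,0,0,0,0,0],[0,0,0,0,0,0],[0,0,0,0,0,0],[0,0,0,0,0,0],[0,0,0,0,0,0],[0,0,0,0,0,0],[0,0,0,0,0,0],[0,0,0,0,0,0]]
  ],
  "hand": 0.6
}}

```text
clock: 11.33
eef_pos: [0.5385, 0.3198, 0.022]
eef_rot: [[-0.991, -0.135, -0.0], [-0.135, 0.991, 0.0], [-0.0, 0.0, -1.0]]
force: [-1.2, -0.0, 0.3]
width: 0.0512
finger_force: 0.0
```

>>> {"api": "carry_out", "payload": {
  "plan": [
    [[0,0,-0.01,0,0,0],[0,0,-0.025,0,0,0],[0,0,-0.045,0,0,0],[0,0,-0.07,0,0,0],[0,0,-0.1,0,0,0],[0,0,-0.13,0,0,0],[0,0,-0.15,0,0,0],[0,0,-0.16,0,0,0],[0,0,-0.16,0,0,0],[0,0,-0.16,0,0,0]]
  ]
}}

```text
clock: 12.17
eef_pos: [0.5384, 0.3198, 0.1819]
eef_rot: [[-0.991, -0.135, 0.0], [-0.135, 0.991, 0.0], [-0.0, 0.0, -1.0]]
force: [-0.1, 0.5, -1.0]
width: 0.0509
finger_force: 0.0
```

```bash
python3 - <<'E'
from h import *
plan([.534,.3195,.2])
snap('wrist','w6'); snap('top','top6'); z=np.load('pics/w6.npz'); d=z['d']
v,u=np.mgrid[:420,:560]; x,y=(u-z['cx'])/z['fx'],(v-z['cy'])/z['fy']; r=np.hypot(x,y); k=np.tan(np.minimum(r,1.4))/np.maximum(r,1e-9)
W=(np.stack([x*k*d,y*k*d,d],-1)-z['t'])@z['R']
m=(d>0)&(abs(W[...,0]-.5405)<.003)&(abs(W[...,1]-.3205)<.007); print('roll top z',np.median(W[m][:,2]),m.sum())
# empty file unchanged?
a,b=[np.load(f'pics/{f}.npz') for f in('top0','top6')]
print('empty diff',np.abs(a['im'].astype(int)-b['im'])[190:250,380:470].max(-1).mean(), np.abs(a['d']-b['d'])[195:240,390:412].mean())
im=cv2.imread('pics/w6.png'); cv2.imwrite('pics/w6b.png',im)
E
```

```text
clock 12.1667 q [0.536 0.436 0.118 1.252 0.    0.4  ] p [0.5384 0.3198 0.1819] F [-0.1  0.5 -1. ] w 0.050902010168906844 ff 0.0
shift [ 0.0044  0.0003 -0.0181] turn/1.5 [0.0001 0.0001 0.0005]
roll top z 0.035833648005810806 88
empty diff 15.246481481481482 0.011306377
```

View pics/w6b.png

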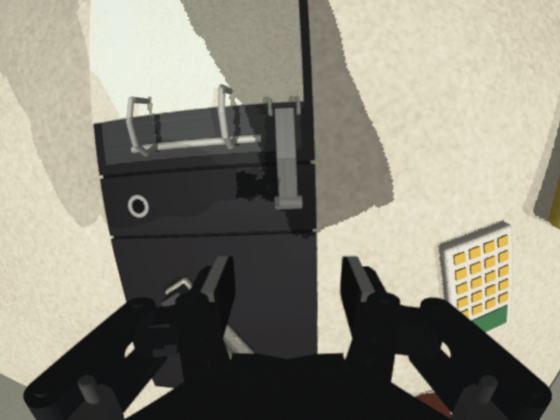

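The wrist view shows the lever level, with the roll top at 0.036 m (centre 0.030 m) and the rings closed. The hand is clear. The image change over the empty file is probably the arm's shadow and occlusion, since no contact was made there.

```bash
python3 -c "
from plant import robot
print(robot.close_job())"
```

```text
the job is handed in; nothing more can be done
None
```

The job is handed in at about 12 s: I lifted the paper-filled file's lever to about 1.3 rad and pressed it down to its bottom stop (roll measured level afterwards). The hand ended clear and never went near the empty file's lever, but the job close returned no verdict.

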